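# Stock the counter torch rack and wedge up its front

### The job

Stock the yellow counter rack: stand the red torch, head down as it is now, in the end pocket marked with one white dot and let go of it, then do the same with the blue torch in the middle pocket, with two dots. Then grip the orange levelling wedge by its post and, with the wedge flat on the counter, push its thin end in from the front under the middle of the rack's front lip until the lip has just lifted off its rests, by about 5 mm (the lip then stands over the black line on the wedge), and finish while still holding the wedge in place there. At the end the wedge alone must carry the lip, with the robot not touching the rack; leave the green torch in its pocket and the other goods where they stand.

Things in the scene. Friction and masses are not known exactly. Their poses are not given: they have to be found in the camera images.
- rack_frame: dark steel rack frame, fixed on the counter, 125 mm deep (x), 250 wide (y). Origin on the counter straight below pocket 2. x points from front lip to back (away from the robot), y left, z up; yaw varies. Side runners, 14 mm high, at |y| 100 to 125 mm; bare counter between them, open to the front (-x). Tray hinge: axis along y at x = 45 mm, 18 mm up.
- rack_tray (a joint): tilt of the yellow tray about the hinge at its back, in rad: 0 when the tray rests on the runners, growing as the front lip rises (the lip rises 1.1 mm per 0.01 rad; 5 mm is 0.045 rad). The tray weighs 0.45 to 0.8 kg without torches and falls back freely under its weight.
- lip (a point): middle of the yellow tray's front edge, at the lip's underside: 65 mm in front of the pockets' centres, 14 mm above the counter at rest. The lip is a 6 mm thick shelf with a rounded edge, 230 mm wide, standing 30 mm out from the tray's front wall. Axes are the tray's (x to the back, y left, z up).
- pocket1 (a point): centre of the mouth of pocket 1 (one white dot), at the tray's left end (+y of the rack). All pockets are round, 32 mm in diameter with a 4 mm chamfer, 46 mm deep, in the tray's flat top, 72 mm above the counter at rest, 72 mm apart along the rack's y. The dots are on the tray's top, in front of each pocket, and on its front and back walls. Axes as the tray's.
- pocket2 (a point): centre of the mouth of pocket 2 (two white dots), the middle one; size as pocket 1.
- pocket3 (a point): centre of the mouth of pocket 3 (three white dots), at the tray's right end, already filled by the green torch.
- red_torch_mid (a point): centre of the red torch, half-way up (57.5 mm). It stands upright on the counter, head down: 115 mm tall, 90 g; head (lowest 26 mm) 28 mm in diameter, round barrel 26 mm from 30 to 104 mm up, tail 21 mm. z axis along the torch, up. Fully down in a pocket, its lower end is 46 mm below the mouth.
- blue_torch_mid (a point): centre of the blue torch, half-way up; same size as the red one, also standing head down on the counter. Red and blue may have changed places.
- green_torch_mid (a point): centre of the green torch, same size, already standing in pocket 3; it stays there.
- wedge_grip (a point): centre of the orange wedge's grip post, 26 mm above the counter. Post 30 x 30 mm, 52 high; wedge 30 wide, 120 g, lying flat; x points to the thin end, yaw varies. Blade top 26 mm high at x = 25 mm, falls evenly to 4 mm at the thin end, x = 125. Black line at x = 55 mm: with the lip's front edge over it, the lip is up about 5 mm (2.2 mm per 10 mm of push). Push 5 to 15 N.
- wedge_tip (a point): middle of the wedge's thin end, on its underside (at counter height), 125 mm ahead of the post's centre.
- paint_tin: bystander: paint tin with green label, 66 mm in diameter, 90 mm high; origin at the centre of its underside.
- tape_roll: bystander: grey roll of tape lying flat, 90 mm in diameter, 48 mm high; origin at the centre of its underside.
- screw_carton: bystander: cardboard carton of screws, 70 by 110 by 50 mm high; origin at the centre of its underside.
Not all that is in view belongs to the job. What is shaped like the part that bears wedge_grip but grey is not meant.

How it is judged (in metres and radians):
On the way, in this order (a step that is already met when the one before it is completed fails the run):
1. the red torch stands in pocket 1, let go, the tray still down (x of red_torch_mid in the frame of pocket1 between -0.014 and 0.014 m and y of red_torch_mid in the frame of pocket1 between -0.014 and 0.014 m and z of red_torch_mid in the frame of pocket1 below 0.02 m and angle between red_torch_mid's own z axis and vertical below 0.25 rad and contact force between the fingers and red_torch below 0.2 N and value of joint rack_tray below 0.012 rad and linear speed of red_torch below 0.03 m/s), for 0.2 s.
2. the blue torch stands in pocket 2, let go, the tray still down (x of blue_torch_mid in the frame of pocket2 between -0.014 and 0.014 m and y of blue_torch_mid in the frame of pocket2 between -0.014 and 0.014 m and z of blue_torch_mid in the frame of pocket2 below 0.02 m and angle between blue_torch_mid's own z axis and vertical below 0.25 rad and contact force between the fingers and blue_torch below 0.2 N and value of joint rack_tray below 0.012 rad and linear speed of blue_torch below 0.03 m/s), for 0.2 s.
At the end, for the whole second after the job is handed in: Gripper holds the wedge (over 4 N), flat on the counter (0.08 rad), tip 6 mm or less up, within 50 mm of the rack's middle; wedge carries the tray (over 0.8 N) at 0.022-0.070 rad (lip up 2.4-7.7 mm); robot off the rack; red, blue, green torches upright, down in pockets 1, 2, 3 (value of joint rack_tray between 0.022 and 0.07 rad and contact force between wedge and rack_tray above 0.8 N and contact force between the fingers and wedge above 4 N and contact force between each of the arm, the fingers and rack_tray below 0.3 N and y of wedge_tip in the frame of rack_frame between -0.05 and 0.05 m and x of wedge_tip in the frame of rack_frame above -0.05 m and x of wedge_grip in the frame of rack_frame below -0.08 m and height (world z) of wedge_tip below 0.006 m and angle between wedge_grip's own z axis and vertical below 0.08 rad and x of red_torch_mid in the frame of pocket1 between -0.014 and 0.014 m and y of red_torch_mid in the frame of pocket1 between -0.014 and 0.014 m and z of red_torch_mid in the frame of pocket1 below 0.02 m and angle between each of red_torch_mid, blue_torch_mid, green_torch_mid's own z axis and vertical below 0.25 rad and x of blue_torch_mid in the frame of pocket2 between -0.014 and 0.014 m and y of blue_torch_mid in the frame of pocket2 between -0.014 and 0.014 m and z of blue_torch_mid in the frame of pocket2 below 0.02 m and x of green_torch_mid in the frame of pocket3 between -0.014 and 0.014 m and y of green_torch_mid in the frame of pocket3 between -0.014 and 0.014 m and z of green_torch_mid in the frame of pocket3 below 0.02 m); the arm keeps its last pose, push and grip.
It fails at once if the paint tin is pushed from its place or tipped (distance of paint_tin from where it was at the start of the episode above 0.02 m or angle between paint_tin's own z axis and vertical above 0.5 rad).
It fails at once if the roll of tape is pushed from its place or tipped (distance of tape_roll from where it was at the start of the episode above 0.02 m or angle between tape_roll's own z axis and vertical above 0.5 rad).
It fails at once if the carton of screws is pushed from its place or tipped (distance of screw_carton from where it was at the start of the episode above 0.02 m or angle between screw_carton's own z axis and vertical above 0.5 rad).
It fails at once if the green torch is pulled out of its pocket (z of green_torch_mid in the frame of pocket3 above 0.03 m).
It also fails if it takes over 72 s, if anything falls off the work surface, if the arm or the gripper's body presses on something with over 40 N, if the wrist force passes 120 N, or if a joint passes its speed limit or range.

### The arm

A 6-joint arm with a two-finger parallel gripper is mounted at the origin on the work surface. World frame = base frame: x ahead of the robot, y to its left, z up, the work surface at z = 0. Lengths are in mm, angles in rad, forces in N, time in s.
With the tool pointing down it reaches from about 350 to 875 mm from the base axis. Payload 4.2 kg.
Tool frame: the origin (TCP) lies at the very end of the fingers, on their centre line; the grasp point (between the pads) lies 19 mm behind it (pinch_z is the distance from the TCP to the grasp point, in mm); z points along the fingers, y is the line along which they close (so a half turn about z gives the same grasp; the last joint's range is limited). The gripper opens to 85 mm and grips with 20 to 120 N. Pads are 22 mm wide; open, the fingers measure 114 mm over their backs; the gripper's body (76 mm by 85 mm) begins 54 mm behind the grasp point. The pads swing forward as they close: fully open they stand 13 mm farther back than shut.
Start: joints at [-1.012, 0.385, 0.008, 0, -1.194, -0.259], TCP at [184.596, -597.096, 231.312] pointing down, gripper open.
Joint ranges: [-3.14, 3.14], [-1.21, 2.06], [-1.07, 1.41], [-3.16, 2.05], [-2.99, -0.16], [-3.1, 3.1]. Speed limits (rad/s): [2.79, 2.79, 3.14, 3.14, 3.14, 3.14].

### API

Orientations are given as a unit quaternion [x, y, z, w].
In Python, from bench import * gives the robot as it stands.
- The arm moves only by the tool arm_command, never from a script. Its argument "steps" is one flat list of numbers, 4 for each row, row after row: the shift along the tool's x, y, z in m, then the turn about the tool's z in rad. In form: [tx, ty, tz, roll, tx, ty, tz, roll, ...]. A call has 1 to 20 rows; each row shifts and turns the commanded pose from where the row before left it, along the tool's axes as they then stand; what a row does not reach is not made up. A row lasts 1/8 s, in which the tool goes at most 62.5 mm and 10.7 degrees, less where a joint would pass 70% of its speed; a pose out of reach is approached as far as the arm can. A call with a gripper value outside its range is refused whole. "grip" is the finger opening in m, from 0 to 0.0854, set as the call begins (left out, the last holds). The fingers move at their own pace and stop on an object; the grip force is fixed at half the most. Time passes only in rows, so rows that do not move let the fingers close. It gives the time, the measured TCP pose, the force, the opening and the grip force at its end, in the units of the state.
- read_state(): the state, without advancing time (a new reading comes with each control period).
- get_image(name): name is "scene" or "top" or "wrist"; returns the picture (420x560x3 uint8, red, green, blue); there is no depth.
- get_calibration(name): a dict with "camera_matrix" (3x3 intrinsics, pixels), "cam_to_world" (4x4, takes a point from camera to world coordinates). Camera axes: x right, y down, z forward; pixel columns grow to the right and rows downward; lengths in mm; the calibration is good to about 2 mm. The wrist camera is an equidistant fisheye: a pixel r from the principal point sees the ray r / f radians off the axis. A picture is of the moment at which its call begins: read the wrist's pose just before it. get_calibration takes no time and is no camera call; for the wrist camera it gives the pose at the moment of the call.
- job_done(): hands the job in; it is judged then, once.
The state is a dict: "clock": time; "joints": joint angles; "joint_vel": joint speeds; "joint_efforts": joint torques, N m; "position": TCP position; "ee_rot": TCP orientation; "contact_force": force on the tool from outside, world axes, zero at the start; "wrist_torque": the same for the moment, N m; "gripper_width": finger opening in mm; "grasp_force": force on a finger pad.
Only numpy, scipy, OpenCV 4.12 (cv2) and the standard library are available. Lean on these libraries where they do the work, as an engineer would, in place of code of your own. Each camera call takes 0.05 s, during which the arm holds its last target. There are 200 camera calls.

## Working session

There is one attempt and no reset: what is moved stays moved. The work goes in short steps, Python scripts to look and compute and a tool call to move; the robot and the scene stay as the last step left them, time stands still between calls to the robot, and variables do not carry over. Pictures are saved under pics/ and viewed, at most 10 in all, crops included, and the job is handed in when it is done.

Besides the shell and the picture viewer there is one more tool, called after "Request:" by a JSON object that holds its "method" and its "body", one argument or row to a line. arm_command: Moves the arm, as the interface text tells. Its arguments: {"type":"object","properties":{"steps":{"type":"array","items":{"type":"number"}},"grip":{"type":"number"}},"required":["steps"]}

```bash
mkdir -p pics; ls; python3 - <<'E'
from bench import *
import cv2,numpy as np
for n in ("scene","top"):
    im=get_image(n); cv2.imwrite(f"pics/{n}0.png",cv2.cvtColor(im,cv2.COLOR_RGB2BGR)); c=get_calibration(n)
    print(n,np.round(c["camera_matrix"],1).tolist(),np.round(c["cam_to_world"],3).tolist())
s=read_state();print(s["clock"],s["position"],s["ee_rot"])
E
```

```text
pics
scene [[477.4, 0.0, 285.9], [0.0, 477.4, 209.5], [0.0, 0.0, 1.0]] [[-0.758, 0.389, -0.524, 1124.097], [0.652, 0.471, -0.594, 712.608], [0.016, -0.792, -0.611, 742.085], [0.0, 0.0, 0.0, 1.0]]
top [[465.3, 0.0, 277.2], [0.0, 465.3, 212.3], [0.0, 0.0, 1.0]] [[0.1, -0.968, 0.229, 311.468], [-0.995, -0.099, 0.018, 58.709], [0.006, -0.23, -0.973, 1162.813], [0.0, 0.0, 0.0, 1.0]]
0.1 [ 184.421368   -596.63500306  230.34912983] [-1.49208418e-01  9.88805302e-01  9.43591471e-04 -1.80953192e-04]
```

View pics/scene0.png

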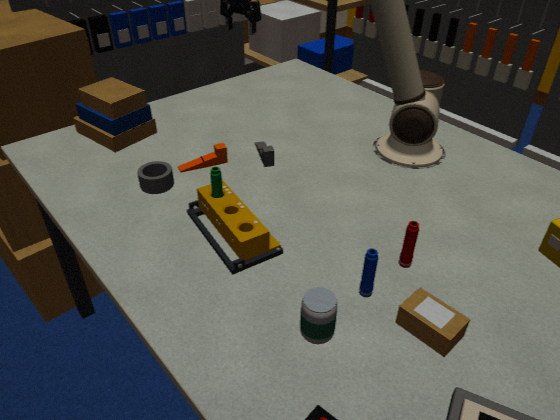

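View pics/top0.png

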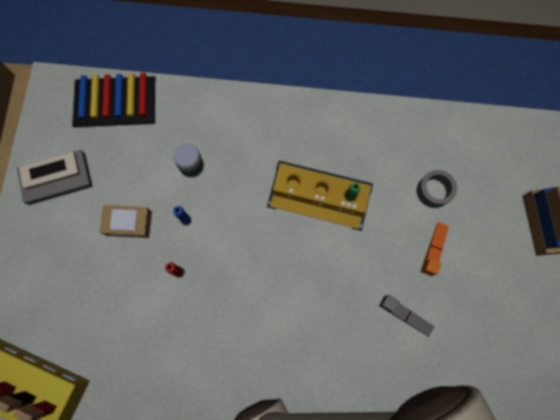

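The scene shows the yellow rack at top-view px (320,195), with one dot on the left and the green torch on the right. The red torch is at (174,269) and the blue one at (181,215). There are two wedge-shaped parts: orange at (437,248) and grey at (407,313). Orange fits the description. The red and blue rods at (115,95) lie in a tray, so they aren't the upright torches. I'll measure and confirm with one crop.

```bash
cat > h.py <<'E'
from bench import *
import cv2,numpy as np
def ray(n,uv,c=None):
    c=c or get_calibration(n);K=c["camera_matrix"];K=np.array(K);T=np.array(c["cam_to_world"])
    p=(np.array(uv,float)-K[:2,2])/[K[0,0],K[1,1]]
    if n=="wrist":
        r=np.linalg.norm(p);d=np.array([*(p/max(r,1e-9)*np.sin(r)),np.cos(r)])
    else: d=np.array([*p,1])
    return T[:3,3],T[:3,:3]@d
def onz(n,uv,z,c=None):
    o,d=ray(n,uv,c);return (o+d*(z-o[2])/d[2])[:2]
def project(n,P,c=None):
    c=c or get_calibration(n);K=np.array(c["camera_matrix"]);T=np.array(c["cam_to_world"])
    q=T[:3,:3].T@(np.array(P,float)-T[:3,3])
    if n=="wrist":
        r=np.hypot(q[0],q[1]);t=np.arctan2(r,q[2]);p=q[:2]/max(r,1e-9)*t
    else:p=q[:2]/q[2]
    return p*[K[0,0],K[1,1]]+K[:2,2]
def mask(im,col):
    h=cv2.cvtColor(im,cv2.COLOR_RGB2HSV);H,S,V=h[...,0].astype(int),h[...,1],h[...,2]
    r={"red":(H<5)|(H>172),"blue":(H>105)&(H<125),"green":(H>50)&(H<80),"orange":(H>=5)&(H<14),"yellow":(H>17)&(H<30)}[col]
    return (r&(S>150)&(V>45)).astype(np.uint8)
def blobs(m,amin=30):
    n,l,st,c=cv2.connectedComponentsWithStats(m)
    return [(st[i,4],c[i].round(1).tolist(),st[i,:4].tolist()) for i in range(1,n) if st[i,4]>=amin],l
E
python3 - <<'E'
from h import *
ims={n:cv2.cvtColor(cv2.imread(f"pics/{n}0.png"),cv2.COLOR_BGR2RGB) for n in("scene","top")}
for n in ims:
  for c in("red","blue","green","orange"):
    for b in blobs(mask(ims[n],c))[0]:
        print(n,c,b,onz(n,b[1],57.5 if c!="green" else 83).round(0))
m=mask(ims["top"],"orange");cs,_=cv2.findContours(m,0,2);c=max(cs,key=cv2.contourArea)
r=cv2.minAreaRect(c);print([onz("top",p,15).round(0).tolist() for p in cv2.boxPoints(r)])
for p in((292,181),(321,188),(355,196),(281,163),(372,183),(363,229),(268,206)):print(p,onz("top",p,72 if p[1] in(181,188,196) else 14).round(0))
a=cv2.resize(ims["top"][150:340,260:460],None,fx=4,fy=4,interpolation=2)[:600]
b=a[:,:,::-1];cv2.imwrite("pics/crop.png",b[:600,:800])
E
```

```text
scene red (np.int32(346), [409.3, 242.9], [400, 221, 19, 43]) [408. 307.]
scene blue (np.int32(44), [174.2, 2.5], [166, 1, 17, 5]) [ -176. -1688.]
scene blue (np.int32(46), [156.2, 5.7], [148, 4, 17, 5]) [  -71. -1690.]
scene blue (np.int32(46), [137.2, 9.2], [129, 7, 18, 5]) [   35. -1690.]
scene blue (np.int32(50), [117.4, 12.8], [109, 11, 18, 5]) [  141. -1690.]
scene blue (np.int32(218), [341.8, 42.0], [334, 35, 20, 17]) [-425. -700.]
scene blue (np.int32(287), [314.4, 46.1], [298, 38, 28, 18]) [-295. -735.]
scene blue (np.int32(112), [94.2, 111.3], [76, 102, 39, 19]) [ 673. -723.]
scene blue (np.int32(500), [528.7, 127.4], [512, 104, 31, 49]) [-309.  209.]
scene blue (np.int32(256), [368.8, 270.9], [360, 249, 18, 45]) [540. 307.]
scene blue (np.int32(18435), [77.8, 365.0], [0, 258, 199, 162]) [1072.  146.]
scene orange (np.int32(257), [469.7, 36.7], [463, 22, 15, 31]) [-935. -393.]
scene orange (np.int32(275), [488.9, 42.2], [482, 27, 16, 32]) [-936. -298.]
scene orange (np.int32(291), [509.0, 48.1], [501, 33, 18, 32]) [-935. -202.]
scene orange (np.int32(309), [530.3, 54.3], [5
[... 3691 characters left out ...]
50, 78, 12, 11]) [940. -90.]
top blue (np.int32(56), [418.1, 87.3], [411, 80, 15, 15]) [ 943. -254.]
top blue (np.int32(126), [552.3, 96.5], [543, 82, 17, 26]) [ 953. -603.]
top blue (np.int32(31), [483.8, 93.1], [480, 85, 9, 16]) [ 944. -425.]
top blue (np.int32(30), [544.7, 92.4], [540, 87, 9, 11]) [ 963. -583.]
top blue (np.int32(68), [178.9, 212.0], [174, 207, 11, 12]) [549. 317.]
top orange (np.int32(639), [435.0, 249.9], [422, 223, 26, 52]) [ 518. -307.]
[[470.0, -289.0], [597.0, -326.0], [588.0, -363.0], [462.0, -325.0]]
(292, 181) [651.  50.]
(321, 188) [640. -22.]
(355, 196) [ 628. -106.]
(281, 163) [715.  83.]
(372, 183) [ 684. -156.]
(363, 229) [ 561. -140.]
(268, 206) [596. 105.]
```

View pics/crop.png

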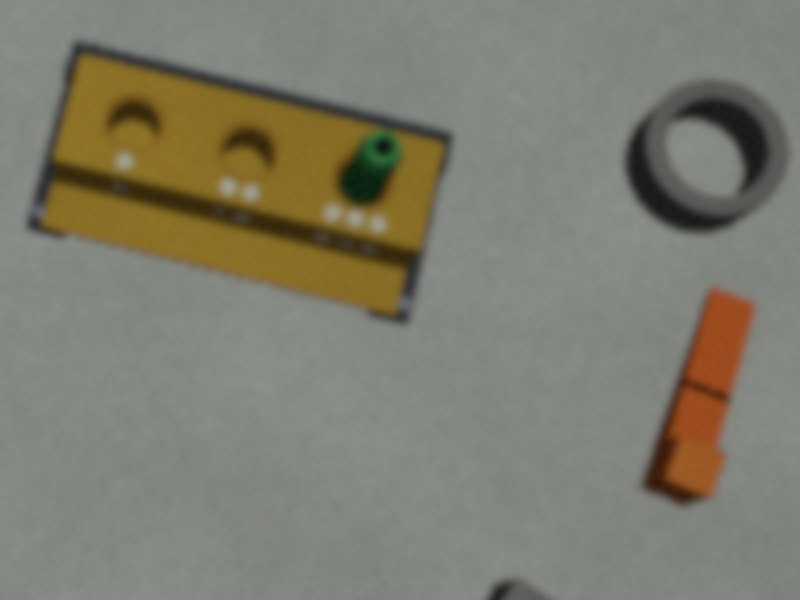

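The crop confirms it: the orange wedge's post is at about px (432,265) in the top view, thin end up and black line visible. The pockets run one, two, three dots from left to right, with green in pocket 3. I'll move to a wrist view over the rack.

Request:
{"method": "arm_command", "body": {
  "steps": [-0.035, 0.032, -0.009, 0, -0.035, 0.032, -0.009, 0, -0.035, 0.032, -0.009, 0, -0.035, 0.032, -0.009, 0, -0.035, 0.032, -0.009, 0, -0.035, 0.032, -0.009, 0, -0.035, 0.032, -0.009, 0, -0.035, 0.032, -0.009, 0, -0.035, 0.032, -0.009, 0, -0.035, 0.032, -0.009, 0, -0.035, 0.032, -0.009, 0, -0.035, 0.032, -0.009, 0, -0.035, 0.032, -0.009, 0, -0.035, 0.032, -0.009, 0, 0, 0, 0, -0.186, 0, 0, 0, -0.186, 0, 0, 0, -0.186, 0, 0, 0, -0.186, 0, 0, 0, -0.186, 0, 0, 0, -0.186],
  "grip": 0.0854
}}

```text
clock: 2.6
position: [520.2, -24.4, 356.8]
ee_rot: [-0.653, 0.758, 0.0, -0.0]
contact_force: [-0.1, -0.3, 0.9]
gripper_width: 85.3
grasp_force: 0.0
```

```bash
cat >> h.py <<'E'
def snap(name):
    c=get_calibration("wrist");im=get_image("wrist");cv2.imwrite(f"pics/{name}.png",im[...,::-1]);np.save(f"pics/{name}.npy",{k:np.array(v) for k,v in c.items()},allow_pickle=True);return im,c
def load(name):
    return cv2.imread(f"pics/{name}.png")[...,::-1].copy(),np.load(f"pics/{name}.npy",allow_pickle=True).item()
def st():
    from scipy.spatial.transform import Rotation as R
    s=read_state();M=R.from_quat(s["ee_rot"]).as_matrix()
    return s,np.array(s["position"]),M
def to(x,y,z,ang):
    """shift in tool axes to world TCP, and roll so that tool y points at ang deg (mod 180)"""
    s,p,M=st();a=np.degrees(np.arctan2(M[1,1],M[0,1]));d=(ang-a+90)%180-90
    print("t",round(s["clock"],2),"pos",p.round(1),"yang",round(a,1),"j6",round(s["joints"][5],2),"shift mm",(M.T@(np.array([x,y,z])-p)).round(1),"roll",round(-np.radians(d),3))
E
python3 - <<'E'
from h import *
im,c=snap("w1");print(c["cam_to_world"].round(3).tolist(),c["camera_matrix"].tolist());to(410,310,160,-8)
E
```

```text
[[-0.989, 0.142, 0.046, 506.876], [0.15, 0.936, 0.318, -106.816], [0.002, 0.322, -0.947, 498.892], [0.0, 0.0, 0.0, 1.0]] [[325.19226210127806, 0.0, 277.7875224116228], [0.0, 325.19226210127806, 214.65727986153422], [0.0, 0.0, 1.0]]
t 2.65 pos [520.1 -24.3 356.8] yang 171.7 j6 -0.41 shift mm [-314.9  157.1  196.9] roll -0.005
```

View pics/w1.png

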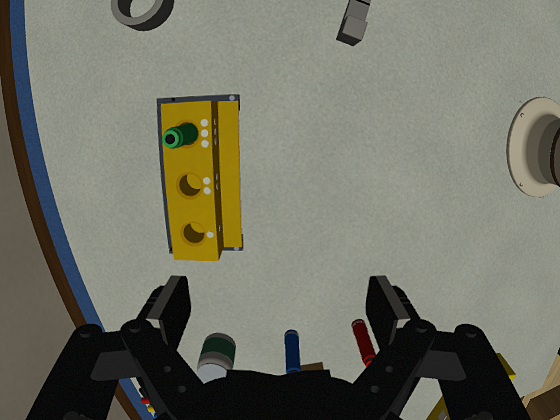

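The wrist view shows pocket 1 at px (194,233), pocket 2 at (190,185), and the lip's front edge near column 242. The torches are at (291,350) and (362,340).

```bash
python3 - <<'E'
from h import *
im,c=load("w1")
h=cv2.cvtColor(im,cv2.COLOR_RGB2HSV)
print(h[233,165:245,2].tolist());print(h[215:255,194,2].tolist())
print(h[185,165:245,2].tolist());print(h[165:205,190,2].tolist())
# dots
w=((h[...,1]<90)&(h[...,2]>150)).astype(np.uint8);w[:, :195]=0;w[:,216:]=0;w[:100]=0;w[250:]=0
D=[b for b in blobs(w,4)[0]]
for b in D: print("dot",b[:2],onz("wrist",b[1],72,c).round(1))
# lip front edge
m=mask(im,"yellow")
E=[]
for r in range(112,245,4):
    xs=np.where(m[r,215:260])[0]
    if len(xs):E.append(onz("wrist",(215+xs.max()+.5,r),17,c))
E=np.array(E);p=np.polyfit(E[:,1],E[:,0],1);print("lip edge x=a*y+b z17",p,(E[:,0]-np.polyval(p,E[:,1])).round(1).tolist())
E
```

```text
[151, 138, 48, 56, 64, 124, 162, 155, 152, 153, 152, 152, 152, 152, 151, 142, 138, 146, 116, 63, 62, 63, 65, 66, 65, 64, 65, 64, 65, 63, 64, 61, 56, 54, 52, 52, 52, 50, 55, 112, 153, 159, 171, 171, 171, 171, 173, 175, 160, 156, 163, 122, 61, 62, 65, 65, 60, 65, 142, 155, 150, 149, 149, 151, 150, 149, 151, 151, 151, 151, 151, 150, 151, 152, 154, 154, 137, 146, 158, 153]
[152, 153, 152, 154, 153, 154, 152, 145, 153, 154, 155, 154, 156, 157, 154, 118, 53, 61, 63, 64, 64, 63, 63, 65, 64, 63, 61, 67, 128, 147, 142, 148, 154, 153, 154, 154, 154, 153, 154, 155]
[110, 151, 152, 149, 148, 149, 148, 147, 149, 151, 146, 137, 140, 138, 92, 56, 64, 64, 61, 64, 64, 63, 63, 57, 75, 146, 158, 153, 151, 153, 152, 152, 151, 151, 152, 153, 144, 146, 151, 151, 150, 150, 149, 152, 151, 152, 153, 159, 134, 76, 55, 123, 75, 59, 57, 110, 161, 155, 154, 153, 151, 152, 151, 153, 153, 152, 153, 153, 153, 154, 153, 153, 152, 156, 141, 125, 148, 143, 142, 146]
[148, 150, 148, 149, 149, 149, 149, 145, 145, 148, 151, 151, 151, 151, 151, 152, 150, 151, 152, 159, 146, 85, 55, 60, 63, 61, 63, 62, 62, 57, 76, 121, 144, 138, 142, 151, 152, 152, 152, 151]
dot (np.int32(43), [203.8, 122.2]) [ 604.9 -105.2]
dot (np.int32(44), [204.0, 132.9]) [607.2 -91. ]
dot (np.int32(42), [204.6, 143.2]) [609.  -77.3]
dot (np.int32(41), [206.0, 180.2]) [617.2 -27.1]
dot (np.int32(40), [206.7, 190.2]) [619.1 -13.2]
dot (np.int32(32), [209.5, 234.3]) [629.4  51.4]
lip edge x=a*y+b z17 [1.52928880e-01 5.81753344e+02] [0.2, 0.3, 0.4, 0.5, 0.6, -0.8, -0.7, -0.6, -0.5, -0.4, -0.2, -0.1, 0.1, 0.2, 0.4, 0.5, 0.7, -0.7, -0.5, -0.3, -0.1, 0.1, 0.3, 0.6, 0.8, -0.6, -0.3, -0.1, 0.2, 0.4, 0.7, -0.7, -0.4, -0.1]
```

Request:
{"method": "arm_command", "body": {
  "steps": [-0.045, 0.022, 0.018, 0, -0.045, 0.022, 0.018, 0, -0.045, 0.022, 0.018, 0, -0.045, 0.022, 0.018, 0, -0.045, 0.022, 0.018, 0, 0, 0, 0, 0],
  "grip": 0.0854
}}

```text
clock: 3.4
position: [444.8, 216.8, 265.4]
ee_rot: [-0.651, 0.759, 0.0, -0.002]
contact_force: [-0.3, -0.3, 0.6]
gripper_width: 85.3
grasp_force: 0.0
```

```bash
python3 - <<'E'
from h import *
im,c=snap("w2");to(410,310,160,-8)
E
```

```text
t 3.45 pos [445.7 215.8 266.4] yang 171.2 j6 -0.93 shift mm [-87.8  49.5 106.3] roll -0.014
```

View pics/w2.png

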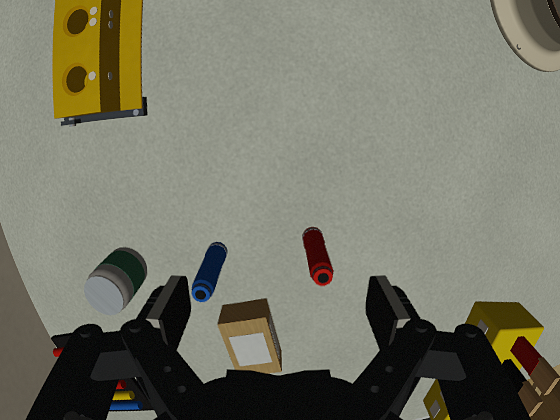

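```bash
python3 - <<'E'
from h import *
im,c=load("w1")
for p in((192.2,233.7),(189,185.7)):print("rim",onz("wrist",p,72,c).round(1))
im,c=load("w2");h=cv2.cvtColor(im,cv2.COLOR_RGB2HSV)
for n,(u,v) in dict(red=(321,277),blue=(202,293)).items():
    m=mask(im,n)
    sub=np.zeros_like(m);sub[v-60:v+16,u-30:u+30]=m[v-60:v+16,u-30:u+30]
    hi=((h[...,2]>(100))&(sub>0)).astype(np.uint8)
    b=max(blobs(hi,5)[0]);l=hi
    pts=cv2.findNonZero(hi);e=cv2.minAreaRect(cv2.convexHull(pts))
    cen=(np.array(e[0]))
    print(n,b,e,onz("wrist",cen,115,c).round(1),onz("scene",(0,0),0).shape)
    print("col",h[v-14:v+14,u,2].tolist(),"row",h[v,u-14:u+14,2].tolist())
# rack in w2: yellow hole ring
w=((h[...,1]<90)&(h[...,2]>150)).astype(np.uint8);w[:,:85]=0;w[:,98:]=0;w[110:]=0
for b in blobs(w,4)[0]:print("dot",b[:2],onz("wrist",b[1],72,c).round(1))
E
python3 - <<'E'
import cv2,sys
sys.path.insert(0,'.')
im=cv2.imread('pics/w2.png')
a=cv2.resize(im[0:120,40:160],None,fx=3.3,fy=3.3,interpolation=2);b=cv2.resize(im[220:320,180:350],None,fx=4,fy=4,interpolation=2)[:, :]
import numpy as np
o=np.zeros((600,800,3),np.uint8);o[:396,:396]=a[:396,:396];o[396:600,:680]=cv2.resize(im[250:301,180:350],None,fx=4,fy=4,interpolation=2);cv2.imwrite('pics/w2c.png',o)
E
```

```text
rim [654.8  46.8]
rim [642.8 -23.6]
red (np.int32(162), [322.4, 276.5], [312, 269, 21, 17]) ((321.0846252441406, 274.1769714355469), (22.20221710205078, 21.4580078125), 82.87498474121094) [411.4 303.2] (2,)
col [107, 106, 88, 37, 33, 42, 123, 159, 161, 171, 98, 22, 24, 22, 23, 24, 24, 18, 22, 42, 119, 162, 153, 145, 154, 149, 147, 147] row [149, 152, 156, 147, 122, 74, 109, 166, 157, 163, 141, 19, 22, 22, 23, 20, 24, 19, 20, 21, 23, 38, 154, 158, 157, 148, 157, 150]
blue (np.int32(132), [200.5, 293.4], [192, 286, 18, 16]) ((199.84336853027344, 291.60186767578125), (20.701744079589844, 17.384552001953125), 47.48955535888672) [541.8 305.6] (2,)
col [53, 99, 98, 97, 56, 23, 42, 64, 126, 151, 154, 97, 17, 22, 23, 24, 21, 20, 22, 17, 95, 145, 144, 146, 154, 148, 151, 149] row [0, 127, 166, 123, 141, 146, 154, 36, 22, 22, 22, 21, 25, 23, 23, 17, 20, 101, 154, 148, 147, 114, 37, 61, 107, 140, 159, 155]
dot (np.int32(43), [93.0, 10.4]) [616.8 -26.9]
dot (np.int32(42), [92.3, 21.5]) [619.1 -13.1]
dot (np.int32(44), [91.5, 75.2]) [629.   50.9]
```

View pics/w2c.png

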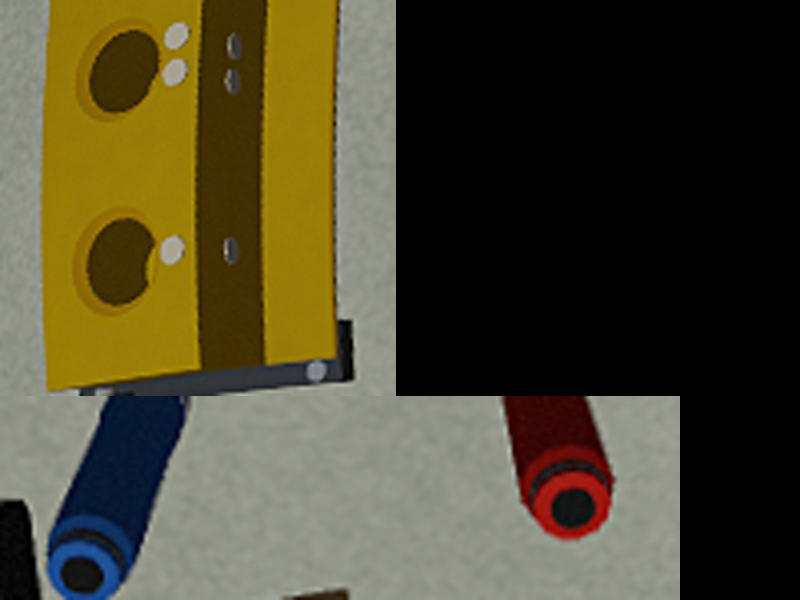

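```bash
python3 - <<'E'
from h import *
im,c=load("w2")
for p,z in(((323.2,277.5),115),((200.2,294.4),115),((75,79),72),((76,21),72)):print(p,onz("wrist",p,z,c).round(1))
E
```

```text
(323.2, 277.5) [409.6 307.6]
(200.2, 294.4) [542.4 309.1]
(75, 79) [652.6  47.9]
(76, 21) [641.6 -22.7]
```

Request:
{"method": "arm_command", "body": {
  "steps": [-0.0427, 0.0247, 0.03, 0, -0.0427, 0.0247, 0.03, 0, 0, 0, 0.03, 0, 0, 0, 0.04, 0, 0, 0, 0.04, 0, 0, 0, 0.03, 0, 0, 0, 0, 0]
}}

```text
clock: 4.32
position: [410.7, 304.9, 65.8]
ee_rot: [-0.649, 0.761, -0.001, -0.002]
contact_force: [-1.1, 0.2, 0.3]
gripper_width: 85.3
grasp_force: 0.0
```

```bash
python3 - <<'E'
from h import *
im,c=snap("w3");to(409.6,307.6,66,-8.8)
m=mask(im,"red")
for b in blobs(m,40)[0]:print(b)
print("expect torch top px",project("wrist",(409.6,307.6,115),c))
h=cv2.cvtColor(im,cv2.COLOR_RGB2HSV)
u,v=project("wrist",(409.6,307.6,115),c).astype(int)
d=((h[...,2]<45)).astype(np.uint8);d[:v-25]=0;d[v+25:]=0;d[:,:u-25]=0;d[:,u+25:]=0
for b in blobs(d,30)[0]:print("dark",b,onz("wrist",b[1],115,c).round(1))
E
```

```text
t 4.38 pos [411.6 306.2  67.4] yang 171.0 j6 -1.11 shift mm [-1.1  2.2  1.4] roll -0.003
(np.int32(5988), [277.6, 293.4], [247, 223, 62, 145])
expect torch top px [279.38104527 350.67451024]
dark (np.int32(33), [258.2, 327.5], [254, 325, 12, 8]) [415.3 295.1]
dark (np.int32(39), [298.1, 328.0], [290, 325, 14, 10]) [401.2 297.6]
dark (np.int32(580), [278.0, 350.7], [263, 339, 31, 24]) [410.1 307.5]
dark (np.int32(34), [259.8, 373.3], [254, 371, 17, 4]) [419.3 319. ]
dark (np.int32(41), [296.6, 373.1], [285, 371, 19, 4]) [404.8 321.3]
```

Request:
{"method": "arm_command", "body": {
  "steps": [-0.001, 0.001, 0, 0, 0, 0, 0, 0, 0, 0, 0, 0, 0, 0, 0, 0, 0, 0, 0, 0, 0, 0, 0, 0],
  "grip": 0.015
}}

```text
clock: 5.12
position: [410.6, 308.5, 68.2]
ee_rot: [-0.65, 0.76, -0.0, 0.001]
contact_force: [-0.4, -0.6, 6.0]
gripper_width: 24.6
grasp_force: 59.1
```

```bash
cat >> h.py <<'E'
def cap(im,c,x,y,ztop,rng=25):
    h=cv2.cvtColor(im,cv2.COLOR_RGB2HSV);u,v=project("wrist",(x,y,ztop),c).astype(int)
    d=((h[...,2]<45)).astype(np.uint8);d[:v-rng]=0;d[v+rng:]=0;d[:,:u-rng]=0;d[:,u+rng:]=0
    b=max(blobs(d,30)[0]);print("cap",b,onz("wrist",b[1],ztop,c).round(1))
E
python3 - <<'E'
from h import *
im,c=snap("w4");s,p,M=st();print(p,s["grasp_force"],s["gripper_width"]);cap(im,c,410,307.5,115)
to(654.0,47.4,230,-8.8)
E
```

```text
[410.52627472 308.53456659  68.22871453] 59.09051081165671 24.587688023657492
cap (np.int32(586), [278.2, 340.7], [263, 329, 31, 24]) [409.2 307.9]
t 5.17 pos [410.5 308.5  68.2] yang 171.1 j6 -1.12 shift mm [ 220.4 -280.9 -161.7] roll -0.001
```

Request:
{"method": "arm_command", "body": {
  "steps": [0, 0, -0.02, 0, 0, 0, -0.04, 0, 0, 0, -0.04, 0, 0.0245, -0.0312, 0, 0, 0.0245, -0.0312, 0, 0, 0.0245, -0.0312, 0, 0, 0.0245, -0.0312, 0, 0, 0.0245, -0.0312, 0, 0, 0.0245, -0.0312, 0, 0, 0.0245, -0.0312, 0, 0, 0.0245, -0.0312, 0, 0, 0.0245, -0.0312, 0, 0, 0, 0, 0, 0, 0, 0, 0, 0]
}}

```text
clock: 6.92
position: [652.6, 46.9, 166.3]
ee_rot: [-0.65, 0.76, 0.001, -0.001]
contact_force: [-0.1, -0.0, -0.8]
gripper_width: 24.4
grasp_force: 59.1
```

```bash
python3 - <<'E'
from h import *
im,c=snap("w5");s,p,M=st();print(p,s["grasp_force"],s["gripper_width"]);z=p[2]-68.2+115
cap(im,c,p[0]-1,p[1]-.6,z);to(654.6,47.7,165,-8.8)
print([project("wrist",(p[0]-1,p[1]-.5,zz),c).round(0).tolist() for zz in(z,z-115)],project("wrist",(654,47.4,72),c))
E
```

```text
[652.57588475  47.38234444 166.71169324] 59.05005642212927 24.8608088926296
cap (np.int32(586), [278.2, 340.6], [263, 329, 31, 24]) [651.4  46. ]
t 6.97 pos [652.6  47.4 166.7] yang 171.1 j6 -0.47 shift mm [-0.6 -2.   1.7] roll -0.001
[[278.0, 342.0], [277.0, 231.0]] [274.42109288 219.47704972]
```

View pics/w5.png

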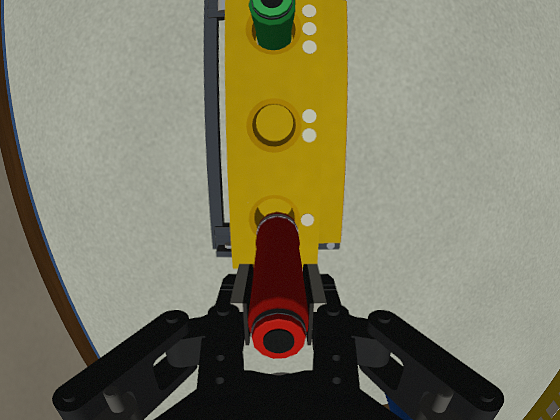

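```bash
python3 - <<'E'
from h import *
im,c=load("w5")
h=cv2.cvtColor(im,cv2.COLOR_RGB2HSV)
w=((h[...,1]<90)&(h[...,2]>150)).astype(np.uint8);w[:,:298]=0;w[:,320:]=0;w[240:]=0
for b in blobs(w,40)[0]:print("dot",b[:2],onz("wrist",b[1],72,c).round(1))
for r in(125,126):print(h[r,240:310,0].tolist(),h[r,240:310,2].tolist())
print(h[90:160,274,2].tolist());print(h[208,240:310,2].tolist())
for p in((274.3,125.7),):print(onz("wrist",p,72,c))
E
```

```text
dot (np.int32(140), [308.6, 10.5]) [ 605.  -104.8]
dot (np.int32(141), [308.8, 28.2]) [607.1 -91. ]
dot (np.int32(148), [309.1, 46.5]) [609.2 -77.1]
dot (np.int32(157), [308.7, 115.6]) [617.2 -26.8]
dot (np.int32(155), [308.6, 134.7]) [619.2 -13. ]
dot (np.int32(125), [307.0, 219.4]) [629.1  51.3]
[25, 25, 25, 25, 25, 25, 24, 23, 23, 22, 23, 23, 22, 22, 22, 21, 24, 25, 24, 25, 25, 24, 24, 25, 25, 25, 25, 25, 25, 25, 25, 25, 25, 25, 24, 24, 25, 24, 25, 25, 25, 24, 24, 25, 24, 25, 24, 25, 25, 25, 25, 25, 24, 20, 20, 22, 23, 23, 23, 23, 23, 24, 25, 25, 24, 25, 25, 25, 25, 25] [165, 166, 166, 166, 167, 168, 159, 153, 153, 154, 155, 163, 90, 65, 70, 70, 132, 175, 169, 167, 167, 169, 169, 168, 168, 168, 168, 168, 168, 167, 168, 168, 168, 168, 169, 168, 168, 169, 168, 168, 168, 169, 169, 169, 169, 169, 170, 169, 167, 167, 167, 170, 167, 66, 75, 99, 172, 164, 162, 163, 162, 163, 168, 168, 169, 168, 168, 170, 169, 169]
[24, 25, 24, 24, 24, 25, 23, 23, 23, 23, 23, 23, 22, 20, 21, 21, 23, 25, 25, 24, 25, 24, 25, 25, 25, 25, 25, 25, 25, 25, 25, 25, 24, 25, 25, 25, 25, 25, 25, 25, 24, 24, 25, 24,
[... 474 characters left out ...]
5, 165, 167, 167, 162, 160, 162, 162, 163, 155, 128, 171, 166, 166, 166, 167, 166, 166, 166, 168, 167, 168, 168, 167, 168, 168, 168, 169, 168, 169, 168, 169, 167, 167, 168, 169, 168, 168, 167, 167, 167, 167, 168, 168, 169, 174, 157, 98, 68, 71, 70, 64, 109, 159, 158, 155, 155, 154, 159, 169, 168, 168, 167, 168, 168, 168]
[170, 169, 169, 169, 168, 169, 169, 169, 169, 169, 172, 165, 157, 157, 159, 164, 132, 73, 121, 169, 174, 172, 172, 172, 171, 172, 171, 171, 170, 171, 171, 171, 170, 171, 169, 170, 171, 170, 169, 169, 170, 169, 170, 170, 170, 169, 171, 170, 170, 172, 179, 117, 118, 163, 170, 168, 166, 168, 171, 172, 172, 172, 172, 171, 171, 171, 172, 172, 172, 172]
[642.74641804 -23.19036413]
```

```bash
python3 - <<'E'
from h import *
im,c=load("w5");m=mask(im,"red");s,p,M=st()
for r in range(222,320,12):
    xs=np.where(m[r,230:330])[0]+230;print(r,xs.min(),xs.max(),(xs.min()+xs.max())/2)
for zz in(98.5,112,150,180):print(zz,project("wrist",(p[0],p[1],zz),c).round(1))
print(im[210:222,277].tolist())
E
```

```text
222 264 290 277.0
234 257 297 277.0
246 257 298 277.5
258 255 299 277.0
270 253 301 277.0
282 253 303 278.0
294 251 305 278.0
306 249 306 277.5
318 248 308 278.0
98.5 [276.2 231.9]
112 [276.1 239.6]
150 [276.  266.7]
180 [275.9 296.5]
[[176, 149, 13], [154, 119, 8], [74, 34, 1], [56, 3, 10], [54, 56, 52], [51, 57, 51], [73, 46, 46], [63, 12, 12], [62, 4, 1], [60, 4, 3], [63, 12, 9], [62, 6, 2]]
```

```bash
python3 - <<'E'
from h import *
im,c=load("w5");s,p,M=st();print(p)
x=np.array([.153,.988,0])
for r in(13,14):
  for zb in(97.5,99.5):
    print(r,zb,project("wrist",np.array([p[0],p[1],zb])-r*x,c).round(1))
E
```

```text
[652.57588475  47.38234444 166.71169324]
13 97.5 [276.1 213.8]
13 99.5 [276.1 214.7]
14 97.5 [276.1 212.4]
14 99.5 [276.1 213.3]
```

Request:
{"method": "arm_command", "body": {
  "steps": [-0.0005, -0.002, 0.01, 0, 0, 0, 0.008, 0, 0, 0, 0.01, 0, 0, 0, 0.01, 0, 0, 0, 0.01, 0, 0, 0, 0, 0]
}}

```text
clock: 7.72
position: [654.8, 46.9, 117.9]
ee_rot: [-0.65, 0.76, 0.001, -0.001]
contact_force: [-0.5, -0.4, -1.0]
gripper_width: 24.4
grasp_force: 59.1
```

```bash
python3 - <<'E'
from h import *
to(654.8,47.6,95,-8.8);s=read_state();print(s["contact_force"],s["wrist_torque"])
E
```

```text
t 7.72 pos [654.8  46.9 117.9] yang 171.1 j6 -0.47 shift mm [-0.8  0.  22.9] roll -0.002
[-0.4914603  -0.41487688 -0.95573798] [-0.02270644 -0.07431593  0.0373836 ]
```

In the pocket (bottom is about 22 mm below the mouth) with no force. I'll lower it further and release.

Request:
{"method": "arm_command", "body": {
  "steps": [-0.0007, 0, 0.008, 0, 0, 0, 0.008, 0, 0, 0, 0.004, 0, 0, 0, 0, 0]
}}

```text
clock: 8.22
position: [655.4, 47.7, 98.8]
ee_rot: [-0.65, 0.76, 0.0, -0.0]
contact_force: [0.3, 0.5, -0.2]
gripper_width: 24.5
grasp_force: 59.1
```

Request:
{"method": "arm_command", "body": {
  "steps": [0, 0, 0, 0, 0, 0, 0, 0, 0, 0, 0, 0, 0, 0, 0, 0],
  "grip": 0.06
}}

```text
clock: 8.72
position: [655.7, 47.8, 99.5]
ee_rot: [-0.65, 0.76, -0.0, 0.0]
contact_force: [0.7, 0.8, 0.4]
gripper_width: 60.1
grasp_force: 0.0
```

```bash
python3 - <<'E'
from h import *
im,c=snap("w6");to(542.4,309.1,66,-8.8);cap(im,c,654,47,141)
E
```

```text
t 8.78 pos [655.6  47.7  99.5] yang 171.1 j6 -0.47 shift mm [-240.7  152.2   33.5] roll -0.001
cap (np.int32(562), [275.6, 331.5], [261, 320, 30, 24]) [655.3  46.7]
```

Request:
{"method": "arm_command", "body": {
  "steps": [0, 0, -0.025, 0, 0, 0, -0.05, 0, -0.0345, 0.0216, 0, 0, -0.0345, 0.0216, 0, 0, -0.0345, 0.0216, 0, 0, -0.0345, 0.0216, 0, 0, -0.0345, 0.0216, 0, 0, -0.0345, 0.0216, 0, 0, -0.0345, 0.0216, 0, 0, 0, 0, 0, 0]
}}

```text
clock: 10.02
position: [542.5, 312.0, 174.3]
ee_rot: [-0.652, 0.758, 0.0, 0.0]
contact_force: [-0.2, -1.4, 0.7]
gripper_width: 59.8
grasp_force: 0.0
```

```bash
python3 - <<'E'
from h import *
im,c=snap("w7");to(543.2,309.5,67,-8.8);cap(im,c,542.4,309.1,115)
E
```

```text
t 10.07 pos [542.9 310.7 174.3] yang 171.3 j6 -0.93 shift mm [  1.2  -0.5 107.3] roll 0.001
cap (np.int32(212), [275.5, 232.4], [268, 225, 16, 16]) [542.5 309.4]
```

View pics/w7.png

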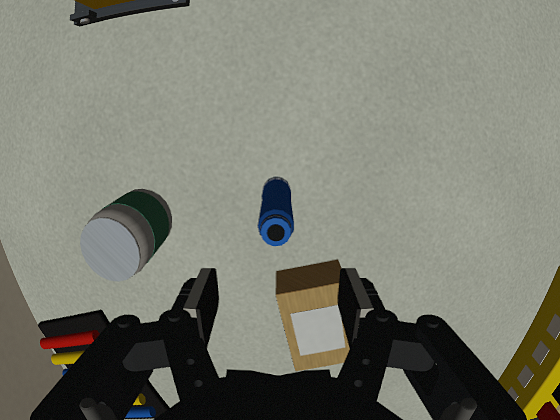

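The blue torch's cap is at (276,232). The carton's near edge is at about rows 262–292 behind it, so I'll check its clearance from the right finger.

```bash
python3 - <<'E'
from h import *
im,c=load("w7")
for p,z in(((276,272),0),((339,261),0),((278,293),50),((341,281),50)):print(onz("wrist",p,z,c).round(0))
E
```

```text
[557. 402.]
[487. 400.]
[554. 398.]
[493. 395.]
```

Request:
{"method": "arm_command", "body": {
  "steps": [0.001, 0, 0.03, 0, 0, 0, 0.04, 0, 0, 0, 0.03, 0, 0, 0, 0.007, 0, 0, 0, 0, 0]
}}

```text
clock: 10.7
position: [544.0, 308.2, 67.7]
ee_rot: [-0.65, 0.76, -0.0, 0.0]
contact_force: [0.5, 0.2, 0.2]
gripper_width: 60.4
grasp_force: 0.0
```

Request:
{"method": "arm_command", "body": {
  "steps": [0, 0, 0, 0, 0, 0, 0, 0, 0, 0, 0, 0, 0, 0, 0, 0, 0, 0, 0, 0],
  "grip": 0.015
}}

```text
clock: 11.32
position: [544.1, 309.3, 68.9]
ee_rot: [-0.65, 0.76, -0.0, 0.001]
contact_force: [-1.0, 0.1, 6.4]
gripper_width: 24.9
grasp_force: 59.5
```

```bash
python3 - <<'E'
from h import *
im,c=snap("w8");to(643.8,-23.5,168,-8.8);cap(im,c,542.4,309.1,115)
E
```

```text
t 11.38 pos [544.1 309.3  68.9] yang 171.2 j6 -0.93 shift mm [ 313.4 -149.9  -99.3] roll -0.001
cap (np.int32(577), [277.7, 341.0], [263, 330, 30, 24]) [543.  309.4]
```

Request:
{"method": "arm_command", "body": {
  "steps": [0, 0, -0.02, 0, 0, 0, -0.05, 0, 0, 0, -0.05, 0, 0, 0, -0.04, 0, 0.0348, -0.0167, 0, 0, 0.0348, -0.0167, 0, 0, 0.0348, -0.0167, 0, 0, 0.0348, -0.0167, 0, 0, 0.0348, -0.0167, 0, 0, 0.0348, -0.0167, 0, 0, 0.0348, -0.0167, 0, 0, 0.0348, -0.0167, 0, 0, 0.0348, -0.0167, 0, 0, 0, 0, 0.03, 0, 0, 0, 0.03, 0, 0, 0, 0, 0, 0, 0, 0, 0]
}}

```text
clock: 13.5
position: [644.2, -23.8, 168.4]
ee_rot: [-0.65, 0.76, -0.001, 0.001]
contact_force: [-0.1, -0.6, 0.1]
gripper_width: 24.7
grasp_force: 59.1
```

```bash
python3 - <<'E'
from h import *
im,c=snap("w9");to(643.9,-23.5,96,-8.8)
s,p,M=st();cap(im,c,p[0]-1,p[1],p[2]+46);m=mask(im,"blue")
for r in range(222,300,12):
    xs=np.where(m[r,230:330])[0]+230;print(r,(xs.min()+xs.max())/2,xs.max()-xs.min())
E
```

```text
t 13.55 pos [644.4 -23.7 168.9] yang 171.2 j6 -0.37 shift mm [-0.1  0.7 72.9] roll -0.001
cap (np.int32(572), [277.7, 340.9], [263, 330, 30, 23]) [643.1 -24.1]
222 278.0 24
234 278.5 39
246 278.0 42
258 278.5 43
270 278.5 47
282 278.0 50
294 278.5 53
```

Request:
{"method": "arm_command", "body": {
  "steps": [0, 0, 0.01, 0, 0, 0, 0.01, 0, 0, 0, 0.01, 0, 0, 0, 0.01, 0, 0, 0, 0.01, 0, 0, 0, 0, 0]
}}

```text
clock: 14.3
position: [642.8, -24.1, 116.0]
ee_rot: [-0.65, 0.76, 0.001, -0.001]
contact_force: [-0.4, 0.8, 0.0]
gripper_width: 24.6
grasp_force: 59.1
```

```bash
python3 - <<'E'
from h import *
to(643.9,-23.5,97,-8.8);s=read_state();print(s["contact_force"])
E
```

```text
t 14.3 pos [642.8 -24.1 116. ] yang 171.1 j6 -0.37 shift mm [-0.7 -1.  19. ] roll -0.002
[-0.43574192  0.84136904  0.00522292]
```

Request:
{"method": "arm_command", "body": {
  "steps": [-0.0004, -0.0004, 0.008, 0, 0, 0, 0.007, 0, 0, 0, 0.003, 0, 0, 0, 0, 0]
}}

```text
clock: 14.8
position: [643.8, -23.7, 99.0]
ee_rot: [-0.65, 0.76, 0.0, -0.0]
contact_force: [-0.7, 0.2, -1.3]
gripper_width: 24.6
grasp_force: 59.1
```

Request:
{"method": "arm_command", "body": {
  "steps": [0, 0, 0, 0, 0, 0, 0, 0, 0, 0, 0, 0, 0, 0, 0, 0],
  "grip": 0.06
}}

```text
clock: 15.3
position: [644.0, -23.6, 99.5]
ee_rot: [-0.65, 0.76, -0.0, 0.0]
contact_force: [-0.7, -0.4, 0.8]
gripper_width: 59.9
grasp_force: 0.0
```

Request:
{"method": "arm_command", "body": {
  "steps": [0, 0, -0.025, 0, 0, 0, -0.05, 0, 0, 0, -0.06, 0, 0, 0, -0.06, 0, 0, 0, 0, 0],
  "grip": 0.06
}}

```text
clock: 15.92
position: [646.4, -23.7, 301.5]
ee_rot: [-0.65, 0.76, -0.004, 0.005]
contact_force: [0.6, -0.4, -0.7]
gripper_width: 59.8
grasp_force: 0.0
```

```bash
python3 - <<'E'
from h import *
im,c=snap("w10");to(460,-300,250,73);cap(im,c,654,47,141,15);cap(im,c,643,-24,141,15)
E
```

```text
t 15.97 pos [644.8 -23.5 297.5] yang 171.1 j6 -0.37 shift mm [301.8 140.1  45.9] roll -1.429
cap (np.int32(78), [281.1, 261.1], [277, 257, 10, 9]) [654.9  46.7]
cap (np.int32(98), [283.1, 194.9], [278, 190, 11, 11]) [642.2 -23.5]
```

View pics/w10.png

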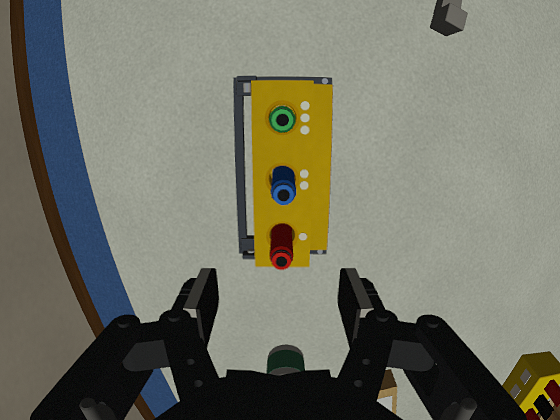

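All three torches are seated: green at (283,119), blue at (283,195), red at (281,261). Now the wedge.

Request:
{"method": "arm_command", "body": {
  "steps": [0.0337, 0.0166, 0.0067, 0, 0.0337, 0.0166, 0.0067, 0, 0.0337, 0.0166, 0.0067, 0, 0.0337, 0.0166, 0.0067, 0, 0.0337, 0.0166, 0.0067, 0, 0.0337, 0.0166, 0.0067, 0, 0.0337, 0.0166, 0.0067, 0, 0.0337, 0.0166, 0.0067, 0, 0.0337, 0.0166, 0.0067, 0, 0, 0, 0, 0.17, 0, 0, 0, 0.17, 0, 0, 0, 0.17, 0, 0, 0, 0.17, 0, 0, 0, 0.17, 0, 0, 0, 0.17, 0, 0, 0, 0.17, 0, 0, 0, 0.17, 0, 0, 0, 0.17, 0, 0, 0, 0.17, 0, 0, 0, 0]
}}

```text
clock: 18.48
position: [448.7, -299.9, 232.5]
ee_rot: [0.141, 0.99, 0.0, -0.001]
contact_force: [-0.1, -0.3, -0.6]
gripper_width: 60.3
grasp_force: 0.0
```

```bash
python3 - <<'E'
from h import *
im,c=snap("w11");to(470,-310,25,73.5);h=cv2.cvtColor(im,cv2.COLOR_RGB2HSV)
m=mask(im,"orange")
for b in blobs(m,60)[0]:print(b)
# post top: brightest region, blade contour corners
cs,_=cv2.findContours(m,0,2);k=max(cs,key=cv2.contourArea)
ap=cv2.approxPolyDP(k,4,True)[:,0];print(ap.tolist());
for z in(0,4,26,52):print(z,[onz("wrist",p,z,c).round(0).tolist() for p in ap])
x,y,w,hh=cv2.boundingRect(k)
o=np.full((600,800,3),0,np.uint8);cr=im[max(y-8,0):y+hh+8,max(x-8,0):x+w+8,::-1];f=min(600/cr.shape[0],800/cr.shape[1])
cv2.imwrite("pics/w11c.png",cv2.resize(cr,None,fx=f,fy=f,interpolation=2));print(x-8,y-8,f)
E
```

```text
t 18.52 pos [ 448.9 -300.   232.8] yang 73.9 j6 -1.56 shift mm [-23.6  -3.8 207.7] roll 0.006
(np.int32(242), [280.5, 202.0], [268, 196, 27, 13])
[[269, 197], [268, 207], [294, 208], [292, 197]]
0 [[465.0, -316.0], [477.0, -321.0], [487.0, -291.0], [473.0, -290.0]]
4 [[464.0, -316.0], [475.0, -321.0], [485.0, -291.0], [472.0, -290.0]]
26 [[458.0, -314.0], [469.0, -318.0], [478.0, -290.0], [465.0, -289.0]]
52 [[452.0, -311.0], [462.0, -315.0], [470.0, -289.0], [458.0, -288.0]]
260 188 18.6046511627907
```

View pics/w11c.png

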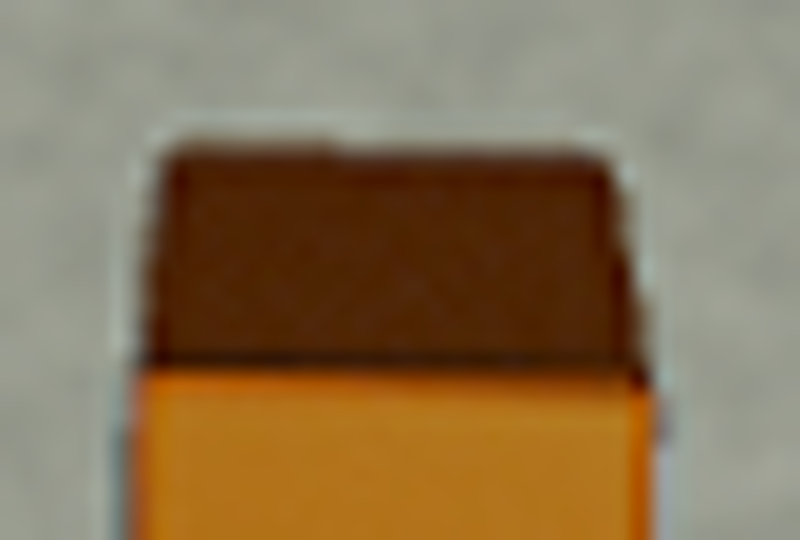

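The crop shows the post's rear face (dark) and its top (light orange, rear edge at row 208, columns 267–295). My mask cut off the lighter orange, so I'll widen it and fit the whole outline.

```bash
cat > wd.py <<'E'
from h import *
def wedge(name):
    im,c=load(name);h=cv2.cvtColor(im,cv2.COLOR_RGB2HSV);H,S,V=h[...,0].astype(int),h[...,1],h[...,2]
    m=((H>=5)&(H<20)&(S>140)&(V>45)).astype(np.uint8)
    n,l,stt,cc=cv2.connectedComponentsWithStats(m)
    for i in range(1,n):
        if stt[i,4]>300: print(stt[i].tolist(),cc[i].round(1))
    r0=int(stt[:,1].min())
    for r in range(190,420,10):
        xs=np.where(m[r,230:340])[0]+230
        if len(xs)>5:
            u=(xs.min()+xs.max())/2
            print(r,xs.min(),xs.max(),h[r,int(u)].tolist())
    print("col",h[190:330,281,2].tolist())
wedge("w11")
E
python3 wd.py
```

```text
[267, 196, 28, 59, 1501] [280.2 224.5]
[268, 256, 24, 41, 913] [278.8 276. ]
[0, 284, 131, 136, 5196] [ 34.3 350.6]
[126, 394, 26, 26, 378] [139.4 408.8]
200 269 292 [13, 235, 78]
210 267 294 [18, 215, 179]
220 267 294 [17, 215, 178]
230 267 293 [17, 231, 177]
240 268 292 [15, 255, 177]
250 268 291 [15, 245, 178]
260 268 291 [15, 251, 177]
270 268 290 [15, 255, 176]
280 268 289 [15, 252, 177]
290 268 289 [15, 254, 177]
col [153, 153, 152, 153, 158, 141, 86, 72, 78, 78, 77, 78, 79, 80, 79, 78, 78, 63, 141, 177, 179, 178, 177, 177, 177, 178, 177, 177, 177, 178, 178, 177, 178, 177, 177, 178, 178, 177, 178, 177, 178, 177, 178, 177, 171, 177, 177, 178, 177, 178, 177, 177, 178, 177, 177, 177, 176, 177, 178, 177, 177, 178, 182, 199, 38, 7, 31, 173, 184, 179, 178, 177, 177, 177, 178, 178, 178, 177, 177, 177, 178, 177, 177, 177, 177, 177, 178, 177, 177, 178, 178, 179, 177, 178, 178, 177, 177, 177, 178, 177, 178, 178, 178, 178, 177, 179, 177, 156, 155, 151, 153, 149, 150, 154, 155, 153, 152, 151, 147, 149, 148, 153, 156, 156, 162, 162, 156, 152, 156, 155, 155, 156, 161, 162, 157, 157, 155, 153, 153, 160]
```

```bash
python3 - <<'E'
from h import *
im,c=load("w11")
a=onz("wrist",(281,221.2),52,c);l=onz("wrist",(279.7,255.3),19.4,c);t=onz("wrist",(279,296.8),4,c)
print(a,l,t,np.linalg.norm(t-a),np.linalg.norm(l-a),np.degrees(np.arctan2(*(t-a)[::-1])),np.degrees(np.arctan2(*(l-a)[::-1])))
for z in(52,):print(onz("wrist",(267.3,221),52,c),onz("wrist",(294.7,221),52,c))
E
```

```text
[ 480.41232024 -306.52725676] [ 533.46893118 -323.11971504] [ 600.4283812  -343.35825103] 125.54034023882876 55.590589458688065 -17.060405795242637 -17.36609274666343
[ 476.15376241 -320.338914  ] [ 484.25166825 -292.58232182]
```

Request:
{"method": "arm_command", "body": {
  "steps": [-0.016, 0.001, 0.03, 0.016, -0.016, 0.001, 0.05, 0, 0, 0, 0.05, 0, 0, 0, 0.04, 0, 0, 0, 0.03, 0, 0, 0, 0.015, 0, 0, 0, 0, 0, 0, 0, 0, 0],
  "grip": 0.07
}}

```text
clock: 19.52
position: [481.7, -307.9, 20.2]
ee_rot: [0.149, 0.989, -0.0, 0.001]
contact_force: [-0.1, -0.4, 0.3]
gripper_width: 69.9
grasp_force: 0.0
```

```bash
python3 - <<'E'
from h import *
to(480.2,-307.2,10,73)
E
```

```text
t 19.52 pos [ 481.7 -307.9   20.2] yang 72.9 j6 -1.59 shift mm [ 1.7  0.2 10.2] roll -0.003
```

Request:
{"method": "arm_command", "body": {
  "steps": [0.001, 0, 0.007, 0, 0, 0, 0.003, 0, 0, 0, 0, 0]
}}

```text
clock: 19.9
position: [479.6, -307.2, 9.0]
ee_rot: [0.15, 0.989, 0.0, -0.0]
contact_force: [-0.2, -0.2, -0.3]
gripper_width: 69.8
grasp_force: 0.0
```

Request:
{"method": "arm_command", "body": {
  "steps": [0, 0, 0, 0, 0, 0, 0, 0, 0, 0, 0, 0, 0, 0, 0, 0, 0, 0, 0, 0, 0, 0, 0, 0],
  "grip": 0.015
}}

```text
clock: 20.65
position: [480.0, -307.3, 9.3]
ee_rot: [0.149, 0.989, -0.0, 0.0]
contact_force: [-1.1, 0.8, 3.6]
gripper_width: 29.3
grasp_force: 59.5
```

```bash
python3 - <<'E'
from h import *
s=read_state();print(s["contact_force"],s["gripper_width"],s["grasp_force"])
P=np.array([644.0,-23.5]);x=np.array([np.cos(np.radians(-8.8)),np.sin(np.radians(-8.8))])
for d in(-235,-196,-120):print(d,P+d*x);to(*(P+d*x),10,81.2)
im,c=snap("w12")
E
```

```text
[-1.13585467  0.83871851  3.61954891] 29.316508507001533 59.52676601707935
-235 [411.76633036  12.45167153]
t 20.65 pos [ 480.  -307.3    9.3] yang 72.8 j6 -1.59 shift mm [159.7 285.3  -0.8] roll -0.146
-196 [450.30723724   6.48522391]
t 20.65 pos [ 480.  -307.3    9.3] yang 72.8 j6 -1.59 shift mm [121.1 291.   -0.8] roll -0.146
-120 [525.41259423  -5.14169965]
t 20.65 pos [ 480.  -307.3    9.3] yang 72.8 j6 -1.59 shift mm [ 46.  302.1  -0.7] roll -0.146
```

Request:
{"method": "arm_command", "body": {
  "steps": [0, 0, -0.02, 0, 0, 0, -0.03, 0, 0, 0, -0.03, 0, 0, 0, 0, -0.146, 0.0145, 0.0382, 0, 0, 0.0145, 0.0382, 0, 0, 0.0145, 0.0382, 0, 0, 0.0145, 0.0382, 0, 0, 0.0145, 0.0382, 0, 0, 0.0145, 0.0382, 0, 0, 0.0145, 0.0382, 0, 0, 0.0145, 0.0382, 0, 0, 0, 0, 0, 0, 0, 0, 0.035, 0, 0, 0, 0.03, 0, 0, 0, 0, 0, 0, 0, 0, 0]
}}

```text
clock: 22.82
position: [412.6, 12.3, 24.5]
ee_rot: [0.077, 0.997, 0.0, 0.0]
contact_force: [0.3, 0.4, -0.7]
gripper_width: 29.3
grasp_force: 59.7
```

```bash
python3 - <<'E'
from h import *
s=read_state();print(s["contact_force"],s["gripper_width"],s["grasp_force"])
to(411.8,12.5,9.3,81.2)
im,c=snap("w13");h=cv2.cvtColor(im,cv2.COLOR_RGB2HSV)
H,S,V=h[...,0].astype(int),h[...,1],h[...,2]
m=((H>=5)&(H<20)&(S>140)&(V>45)).astype(np.uint8);m[:,:200]=0;m[:,360:]=0
for b in blobs(m,100)[0]:print(b)
for r in range(200,420,12):
    xs=np.where(m[r])[0]
    if len(xs)>4:print(r,xs.min(),xs.max(),(xs.min()+xs.max())/2)
E
```

```text
[ 0.31828658  0.36723037 -0.74019644] 29.272601427973264 59.69675347208977
t 22.82 pos [412.6  12.3  24.5] yang 81.1 j6 -2.15 shift mm [ 0.8  0.1 15.2] roll -0.001
(np.int32(8369), [277.9, 311.1], [238, 250, 80, 122])
260 248 307 277.5
272 246 310 278.0
284 243 312 277.5
296 241 314 277.5
308 239 317 278.0
320 240 316 278.0
332 241 315 278.0
344 242 314 278.0
356 243 313 278.0
368 253 305 279.0
```

Request:
{"method": "arm_command", "body": {
  "steps": [0, 0, 0.007, 0, 0, 0, 0.005, 0, 0, 0, 0.003, 0, 0, 0, 0, 0, 0, 0, 0, 0]
}}

```text
clock: 23.5
position: [412.1, 12.5, 9.2]
ee_rot: [0.077, 0.997, -0.0, 0.0]
contact_force: [-1.7, 0.3, 4.3]
gripper_width: 29.0
grasp_force: 60.2
```

```bash
python3 - <<'E'
from h import *
s=read_state();print(s["contact_force"],s["wrist_torque"])
to(448.3,6.8,9.3,81.2)
E
```

```text
[-1.74409504  0.34037974  4.25568298] [-0.00639724  0.42675258  0.05342167]
t 23.5 pos [412.1  12.5   9.2] yang 81.2 j6 -2.15 shift mm [-36.7  -0.1  -0.1] roll -0.0
```

Request:
{"method": "arm_command", "body": {
  "steps": [-0.012, 0, 0, 0, -0.016, 0, 0, 0, -0.016, 0, 0, 0, -0.016, 0, 0, 0, -0.016, 0, 0, 0, -0.01, 0, 0, 0, 0, 0, 0, 0]
}}

```text
clock: 24.38
position: [497.4, -0.9, 9.3]
ee_rot: [0.077, 0.997, -0.0, 0.0]
contact_force: [-0.9, -1.4, 4.9]
gripper_width: 29.5
grasp_force: 60.4
```

Request:
{"method": "arm_command", "body": {
  "steps": [-0.004, 0, 0, 0, -0.004, 0, 0, 0, -0.004, 0, 0, 0, -0.003, 0, 0, 0, 0, 0, 0, 0]
}}

```text
clock: 25.0
position: [504.0, -3.5, 9.2]
ee_rot: [0.077, 0.997, -0.002, -0.007]
contact_force: [-21.4, 8.8, 22.2]
gripper_width: 29.5
grasp_force: 62.6
```

```bash
python3 - <<'E'
from h import *
s=read_state();print(s["contact_force"],s["wrist_torque"],s["grasp_force"])
to(525.4,-5.1,9.3,81.2)
im,c=snap("w14")
for n,p in(("P1",(655,47.5)),("P2",(644,-23.5))):cap(im,c,*p,141)
E
```

```text
[-21.39126548   8.77497504  22.197056  ] [2.62914375 4.99820909 0.29386013] 62.55932964384556
t 25.0 pos [504.   -3.5   9.2] yang 81.1 j6 -2.04 shift mm [-21.4   1.7  -0.4] roll -0.001Traceback (most recent call last):
  File "<stdin>", line 5, in <module>
  File "h.py", line 41, in cap
    b=max(blobs(d,30)[0]);print("cap",b,onz("wrist",b[1],ztop,c).round(1))
ValueError: max() iterable argument is empty
```

Request:
{"method": "arm_command", "body": {
  "steps": [0, 0, 0, 0, 0, 0, 0, 0, 0, 0, 0, 0]
}}

```text
clock: 25.42
position: [504.1, -3.5, 9.2]
ee_rot: [0.077, 0.997, -0.002, -0.007]
contact_force: [-21.0, 8.8, 22.5]
gripper_width: 29.6
grasp_force: 62.5
```

```bash
python3 - <<'E'
from h import *
s=read_state();print(s["contact_force"],s["wrist_torque"],s["grasp_force"])
to(525.4,-5.1,9.3,81.2)
im,c=snap("w15");h=cv2.cvtColor(im,cv2.COLOR_RGB2HSV)
H,S,V=h[...,0].astype(int),h[...,1],h[...,2]
m=((H>=5)&(H<20)&(S>140)&(V>45)).astype(np.uint8)
for r in range(240,400,12):
    xs=np.where(m[r,200:360])[0]+200
    if len(xs)>4:print(r,xs.min(),xs.max(),(xs.min()+xs.max())/2)
# tray from top cam: torch green & dots now vs before
a=cv2.imread("pics/top0.png")[...,::-1].copy();b=get_image("top");cv2.imwrite("pics/top1.png",b[...,::-1]);b2=get_image("scene");cv2.imwrite("pics/scene1.png",b2[...,::-1])
a2=cv2.imread("pics/scene0.png")[...,::-1].copy()
for n,x,y in(("top",a,b),("scene",a2,b2)):
  for im in(x,y):
    print(n,[q for q in blobs(mask(im,"green"))[0]],[q for q in blobs(mask(im,"yellow"),800)[0]],[q for q in blobs(mask(im,"orange"),100)[0] if q[1][1]>100])
    hh=cv2.cvtColor(im,cv2.COLOR_RGB2HSV);w=((hh[...,1]<90)&(hh[...,2]>130)).astype(np.uint8)
    if n=="top":print([q[:2] for q in blobs(w[185:215,300:370],2)[0]])
E
```

```text
[-21.03223959   8.75034982  22.4783596 ] [2.60810641 4.95782358 0.27657013] 62.510544285178185
t 25.43 pos [504.1  -3.5   9.2] yang 81.1 j6 -2.04 shift mm [-21.3   1.7  -0.4] roll -0.001
252 251 305 278.0
264 248 308 278.0
276 245 311 278.0
288 242 313 277.5
300 240 316 278.0
312 239 316 277.5
324 240 316 278.0
336 241 315 278.0
348 243 314 278.5
360 245 311 278.0
372 260 297 278.5
top [] [(np.int32(3595), [317.4, 195.0], [271, 164, 100, 64]), (np.int32(2891), [38.4, 382.3], [0, 343, 87, 77])] [(np.int32(639), [435.0, 249.9], [422, 223, 26, 52])]
[(np.int32(14), [16.5, 11.3]), (np.int32(13), [22.4, 12.6]), (np.int32(13), [42.6, 17.6]), (np.int32(15), [48.5, 19.1]), (np.int32(14), [53.7, 20.5]), (np.int32(17), [68.6, 25.1])]
top [] [(np.int32(1171), [293.1, 185.8], [271, 164, 51, 43]), (np.int32(2810), [36.8, 382.8], [0, 343, 76, 77])] []
[(np.int32(13), [42.6, 17.6]), (np.int32(16), [48.5, 19.0]), (np.int32(26), [68.3, 24.5]), (np.int32(14), [53.7, 20.5])]
scene [] [(np.int32(1729), [29.2, 26.1], [0, 0, 84, 50]), (np.int32(2918), [236.1, 222.9], [197, 181, 83, 79])] [(np.int32(608), [206.7, 159.2], [178, 143, 49, 29])]
scene [] [(np.int32(1745), [29.1, 25.9], [0, 1, 82, 49]), (np.int32(2328), [235.9, 226.6], [197, 184, 83, 76])] [(np.int32(433), [271.6, 211.2], [255, 194, 30, 31])]
```

The tray hasn't lifted: the arm sags under the push and presses the wedge onto the counter with 22 N. I'll ease off the downward and sideways load.

Request:
{"method": "arm_command", "body": {
  "steps": [0, 0.001, -0.002, 0, 0, 0, -0.001, 0, 0, 0, 0, 0, 0, 0, 0, 0]
}}

```text
clock: 26.08
position: [506.4, -3.1, 9.8]
ee_rot: [0.078, 0.997, -0.001, -0.006]
contact_force: [-7.5, 0.4, -1.5]
gripper_width: 29.2
grasp_force: 59.5
```

```bash
python3 - <<'E'
from h import *
s=read_state();print(s["contact_force"],s["wrist_torque"],s["grasp_force"],s["ee_rot"])
to(525.4,-5.1,9.3,81.2)
E
```

```text
[-7.46582765  0.38848415 -1.48658461] [ 0.42235654  1.96820539 -0.00266069] 59.456542655825615 [ 0.07810822  0.99692665 -0.00147937 -0.00584613]
t 26.07 pos [506.4  -3.1   9.8] yang 81.0 j6 -2.04 shift mm [-19.1   1.    0.3] roll -0.003
```

Request:
{"method": "arm_command", "body": {
  "steps": [-0.003, 0, 0, 0, -0.003, 0, 0, 0, -0.003, 0, 0, 0, -0.003, 0, 0, 0, 0, 0, 0, 0, 0, 0, 0, 0]
}}

```text
clock: 26.82
position: [518.6, -5.0, 9.8]
ee_rot: [0.078, 0.997, -0.001, -0.006]
contact_force: [-5.6, 0.1, -2.5]
gripper_width: 29.6
grasp_force: 59.5
```

```bash
python3 - <<'E'
from h import *
s=read_state();print(s["contact_force"],s["wrist_torque"],s["grasp_force"],s["ee_rot"])
to(525.4,-5.1,9.3,81.2)
E
```

```text
[-5.59895343  0.12051917 -2.5209558 ] [ 0.10473716  1.61231489 -0.07893406] 59.469551369547844 [ 0.07819213  0.99692193 -0.00136937 -0.0055476 ]
t 26.82 pos [518.6  -5.    9.8] yang 81.0 j6 -2.03 shift mm [-6.7  0.9  0.4] roll -0.003
```

Request:
{"method": "arm_command", "body": {
  "steps": [-0.003, 0, 0, 0, -0.003, 0, 0, 0, 0, 0, 0, 0, 0, 0, 0, 0]
}}

```text
clock: 27.32
position: [524.7, -5.8, 9.7]
ee_rot: [0.078, 0.997, -0.001, -0.005]
contact_force: [-5.7, 0.8, -2.2]
gripper_width: 29.5
grasp_force: 59.4
```

```bash
python3 - <<'E'
from h import *
s=read_state();print(s["contact_force"],s["grasp_force"],s["ee_rot"])
to(525.4,-5.1,9.3,81.2)
p=np.array(s["position"])
# tray tilt from the scene camera: back-projected pocket-3 dot/green cap shift between pictures
b=get_image("scene");cv2.imwrite("pics/scene2.png",b[...,::-1])
g0=cv2.imread("pics/scene1.png",0);g1=cv2.imread("pics/scene2.png",0)
R=np.array([[.988,.153],[-.153,.988]]);O=np.array([644,-23.5])
def w(x,y,z,t):
    a,b=x-45,z-18;c,sn=np.cos(t),np.sin(t)   # front (-x) rises with t
    X=45+a*c+b*sn;Z=18-a*sn+b*c
    return np.array([*(O+R@[X,y]),Z])
pts=np.array([[x,y,141] for x,y in((0,72),(0,0),(0,-72))]+[[-65,-90,20],[-65,90,20]],float)
P=np.float32([project("scene",w(*q,0)) for q in pts]).reshape(-1,1,2)
for q,u in zip(pts,P[:,0]):
    x,y=u.astype(int);t=g0[y-9:y+10,x-9:x+10];r=cv2.matchTemplate(cv2.resize(g1[y-17:y+18,x-17:x+18],None,fx=5,fy=5,interpolation=2),cv2.resize(t,None,fx=5,fy=5,interpolation=2),cv2.TM_CCOEFF_NORMED)
    _,v,_,l=cv2.minMaxLoc(r);e=project("scene",w(*q,.045))-project("scene",w(*q,0))
    print(q,"seen",(np.array(l)/5-8).round(1),round(v,2),"for .045:",e.round(1))
E
```

```text
[-5.73477116  0.80464532 -2.15848573] 59.42991927266121 [ 0.07817532  0.99692416 -0.00130267 -0.00539864]
t 27.32 pos [524.7  -5.8   9.7] yang 81.0 j6 -2.02 shift mm [-0.5  0.8  0.4] roll -0.003
[  0.  72. 141.] seen [-1.8  0. ] 0.97 for .045: [-2.4  0.1]
[  0.   0. 141.] seen [-1.8  0. ] 0.98 for .045: [-2.3  0. ]
[  0. -72. 141.] seen [-2.  0.] 0.99 for .045: [-2.3 -0. ]
[-65. -90.  20.] seen [-1.8 -0.2] 0.98 for .045: [-0.2 -1.5]
[-65.  90.  20.] seen [-0.6 -1.2] 0.98 for .045: [-0.1 -1.6]
```

Request:
{"method": "arm_command", "body": {
  "steps": [-0.002, 0, 0, 0, 0, 0, 0, 0, 0, 0, 0, 0, 0, 0, 0, 0]
}}

```text
clock: 27.88
position: [526.6, -6.1, 9.7]
ee_rot: [0.078, 0.997, -0.001, -0.006]
contact_force: [-6.0, 0.1, -2.0]
gripper_width: 29.0
grasp_force: 59.4
```

```bash
python3 -c "
from bench import *
s=read_state();print(s['position'],s['contact_force'],s['grasp_force']);print(job_done())"
```

```text
[526.58856292  -6.10675413   9.70617193] [-6.0429361   0.08296673 -2.04530493] 59.43998649716377
the job is handed in; nothing more can be done
None
```

The job is handed in, but no verdict came back: the red torch is in pocket 1, the blue in pocket 2, and the held wedge carries the lip at about 0.04 rad, estimated from the scene camera (allowed 0.022–0.070).

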